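Square a riveted door frame by its diagonals

ROBOT

A 6-joint arm with a two-finger parallel gripper is mounted at the origin on the work surface. World frame = base frame: x ahead of the robot, y to its left, z up, the work surface at z = 0. Lengths are in m, angles in rad, forces in N, time in s.
With the tool pointing down it reaches from about 0.35 to 0.775 m from the base axis. Payload 5.5 kg.
Tool frame: the origin (TCP) lies midway between the tips of the shut fingers; the grasp point (between the pads) lies 19 mm behind it; z points along the fingers, y is the direction in which the jaws open and shut (so a half turn about z gives the same grasp; the last joint's range is limited). The gripper opens to 85 mm and grips with 20 to 120 N. Pads are 22 mm wide; open, the fingers measure 114 mm over their backs; the gripper's body (76 mm by 85 mm) begins 54 mm behind the grasp point. The pads swing forward as they close: fully open they stand 13 mm farther back than shut.
Start: joints at [1.162, 0.313, 0.046, 1.304, 0, 1.431], TCP at [0.153, 0.554, 0.231] pointing down, gripper open.
Joint ranges: [-2.76, 2.76], [-0.86, 1.69], [-1.03, 1.26], [-2.2, 2.34], [-1.47, 1.5], [-3.14, 3.14]. Speed limits (rad/s): [2.57, 2.57, 3.14, 3.14, 3.14, 3.14].

INTERFACE

Orientations are given as a unit quaternion [w, x, y, z].
In Python, from rig import sensors, viewer, job_done gives the robot as it stands.
- The arm moves only by the tool carry_out, never from a script. Its argument "series" is a list that holds one entry, the list of rows, each a list of 5 numbers: the opening, from 0 (shut) to 1 (fully open), then the shift along the world's x, y, z in mm, then the turn about the world's z in rad. A call has 1 to 5 rows; each row is the pose to reach, as a shift and turn from the pose measured when the call began; what a row does not reach only later rows make up. A row lasts 1/8 s, in which the tool goes at most 62.5 mm and 10.7 degrees, less where a joint would pass 70% of its speed; a pose out of reach is approached as far as the arm can. A call with a gripper value outside its range is refused whole. The fingers move at their own pace and stop on an object; the grip force is fixed at half the most. Time passes only in rows, so rows that repeat a pose let the fingers close. It gives the time, the measured TCP pose, the force and the opening at its end, in the units of the state.
- sensors.state(): the state, without advancing time (a new reading comes with each control period).
- viewer.get_image(name): name is "side" or "top" or "wrist"; returns a dict with "image" (480x640x3 uint8, blue, green, red), "z_map" (480x640 float32, m along the optical axis (not along the pixel's ray), 0 where there is no reading), "fx", "fy", "cx", "cy" (pixels), "camera_from_world" (4x4, takes a point from world to camera coordinates); the wrist camera has in their place "T_tool_cam" (4x4, takes a point from camera to tool coordinates, whose origin is the TCP and whose axes are the flange's). Camera axes: x right, y down, z forward; pixel columns grow to the right and rows downward; lengths in m; the calibration is good to about 2 mm. A picture is of the moment at which its call begins: read the wrist's pose just before it.
- job_done(): hands the job in, once; it reports no verdict.
The state is a dict: "time_s": time; "qpos": joint angles; "joint_velocities": joint speeds; "joint_efforts": joint torques, N m; "ee_pos": TCP position; "ee_rot": TCP orientation; "force": force on the tool from outside, world axes, zero at the start; "moment": the same for the moment, N m; "opening": finger opening in m.
Only numpy, scipy, OpenCV 4.12 (cv2) and the standard library are available. Lean on these libraries where they do the work, as an engineer would, in place of code of your own. Each camera call takes 0.05 s, during which the arm holds its last target. There are 200 camera calls.

TASK

The riveted door frame clamped on the steel plate must be square before it is brazed. Lay the slide rule flat inside it and measure first the diagonal that starts at the corner with the drilled ear, seating the rule's tips in the two inside corners and drawing the slide out until it touches, then measure the other diagonal in the same way. Lay the rule back on the rubber mat and rack the frame's free rail sideways until the two diagonals agree within 3 mm, leaving the other things on the bench where they are.

Things in the scene. Friction and masses are not known exactly. Their poses are not given: they have to be found in the camera images.
- plate: fixed dark steel plate on the bench, 320 (x) x 340 (y) x 10 mm, top at z = 10 mm; the frame lies at its centre
- frame: door frame of 16 x 16 mm steel bar riveted at the corners, flat on the plate; opening 150 (x) by 200 mm (y) when square. Origin: centre of the square frame, on the plate's top. The -x bar (nearest the robot) is held by two strap clamps at y = -52 and 52 mm, on its outer side, rising 31 mm above the plate; its +y end has a small drilled ear. The other bars rack on the rivets.
- corner_a (a point): inside corner beside the drilled ear, at the +y end of the clamped bar, 7 mm above the plate
- corner_b (a point): inside corner at the -y end of the clamped bar, 7 mm above the plate
- corner_c (a point): inside corner at the -y end of the free rail, opposite corner_a, 7 mm above the plate; moves with the rail
- corner_d (a point): inside corner at the +y end of the free rail, opposite corner_b, 7 mm above the plate; moves with the rail
- rail_mid (a point): centre, half-way up, of the free far rail (16 mm wide, 16 mm high, 200 mm between the side bars, along y). It shifts only along frame's y; y = 0 there is square. It starts up to 16 mm off to either side, or near 0. Stiff rivets: it takes about 12 N and stays put. The rivets of clamped bar and rail are 166 mm apart, so the opening shears by 150/166 of the shift.
- rule_grip (a point): centre of the rule's upright ribbed thumb block: 16 mm along the rule (x), 20 mm across (y), from 15 to 49 mm above the rule's underside; this point 34 mm above it. x points to the moving tip. Fixed to the slide: moving it along x draws the slide in or out; lifting it lifts the whole rule, near its balance. It lies 94.5 mm + the slide's reading from the fixed tip, 130.5 mm from the moving tip
- rule: slide rule for inside measuring: loose steel channel 165 x 24 x 12 mm with a slim blade tip at each end, 0.48 kg in all. Origin under the channel's middle, x along it towards the moving tip. While the slide is drawn the channel stays put only if the rule's weight rests on a surface
- rule_tip (a point): fixed tip of the rule: outermost point of its 4 mm wide round nose, 7 mm above the rule's underside, 112.5 mm behind the rule's origin
- slide_tip (a point): moving tip, on the slide: outermost point of its 4 mm wide round nose, 7 mm above the rule's underside
- slide (a joint): how far the slide is drawn out, 0 to 0.050 m between its stops; the tips are 0.225 m + this apart. About 1 N of friction moves it and holds it where it is left
- mat: fixed black rubber mat on the bench, 350 mm (x) x 200 mm (y) x 3 mm; origin at the centre of its underside. The rule starts on its +y half, along x; a file lies on its -y half
- file: bystander: flat file with wooden handle, 245 mm long, along the mat's x, origin under its middle
- rivet_pot: bystander: small open brass bowl, 42 mm across, 26 mm high, on the plate beyond the rail's -y end
- flux_jar: bystander: small closed white jar, 44 mm across, 45 mm high, on the plate beyond the rail's +y end
- hammer: bystander: hammer lying on the bench at the left
- tube: bystander: brass tube standing at the left, 50 mm across, 70 mm high

How it is judged:
On the way, in this order (a step that is already met when the one before it is completed fails the run):
1. the rule lies in the frame along the first diagonal (ear corner to the corner opposite), each tip within 3.5 mm of its inside corner, and bears on the frame (((distance between rule_tip and corner_a below 0.0035 m and distance between slide_tip and corner_c below 0.0035 m) or (distance between rule_tip and corner_c below 0.0035 m and distance between slide_tip and corner_a below 0.0035 m)) and contact force between rule and frame above 0.4 N), for 0.15 s.
2. the rule lies in the frame along the second diagonal, each tip within 3.5 mm of its inside corner, and bears on the frame (((distance between rule_tip and corner_b below 0.0035 m and distance between slide_tip and corner_d below 0.0035 m) or (distance between rule_tip and corner_d below 0.0035 m and distance between slide_tip and corner_b below 0.0035 m)) and contact force between rule and frame above 0.4 N), for 0.15 s.
At the end, for the whole second after the job is handed in: The frame is square (the free rail within 2.4 mm of its square position, so that the diagonals agree within about 3.5 mm), and the rule lies flat and at rest with both tips over the rubber mat (at most 15 mm past its ends) (y of rail_mid in the frame of frame between -0.0024 and 0.0024 m and x of rule_tip in the frame of mat between -0.19 and 0.19 m and x of slide_tip in the frame of mat between -0.19 and 0.19 m and y of rule_tip in the frame of mat between -0.105 and 0.105 m and y of slide_tip in the frame of mat between -0.105 and 0.105 m and angle between rule_tip's own z axis and vertical below 0.05 rad and z of rule_tip in the frame of mat below 0.016 m and linear speed of rule below 0.01 m/s); the robot touches nothing.
It fails at once if the file, rivet pot, flux jar, hammer or tube is moved more than 20 mm (distance of any of file, rivet_pot, flux_jar, hammer, tube from where it was at the start of the episode above 0.02 m).
It also fails if it takes over 72 s, if anything falls off the work surface, if the arm or the gripper's body presses on something with over 40 N, if the wrist force passes 120 N, or if a joint passes its speed limit or range.

## Working session

There is one attempt and no reset: what is moved stays moved. The work goes in short steps, Python scripts to look and compute and a tool call to move; the robot and the scene stay as the last step left them, time stands still between calls to the robot, and variables do not carry over. Pictures are saved under pics/ and viewed, about 8 in all and at most 12, crops included, and the job is handed in when it is done.

Besides the shell and the picture viewer there is one more tool, called in YAML: its name, and indented under it one key for each argument. carry_out: Moves the arm, as the interface text tells. Its arguments: {"type":"object","properties":{"series":{"type":"array","items":{"type":"array","items":{"type":"array","items":{"type":"number"}}}}},"required":["series"]}

```bash
ls; mkdir -p pics; cat > h.py <<'E'
import numpy as np, cv2
from rig import sensors, viewer
def save(name,out):
    d=viewer.get_image(name); cv2.imwrite('pics/'+out+'.png',d['image']); np.savez('pics/'+out+'.npz',**{k:np.array(v) for k,v in d.items()}); return d
def load(out): return dict(np.load('pics/'+out+'.npz'))
def ray(d,u,v,z):
    T=np.linalg.inv(d['camera_from_world']); r=T[:3,:3]@np.array([(u-d['cx'])/d['fx'],(v-d['cy'])/d['fy'],1]); o=T[:3,3]
    return o+r*(z-o[2])/r[2]
def proj(d,p):
    c=d['camera_from_world']@np.r_[p,1]; return np.array([d['fx']*c[0]/c[2]+d['cx'],d['fy']*c[1]/c[2]+d['cy']])
def world(d):
    v,u=np.mgrid[:480,:640]; z=d['z_map']; c=np.stack([(u-d['cx'])/d['fx']*z,(v-d['cy'])/d['fy']*z,z,np.ones_like(z)],-1)
    return (c@np.linalg.inv(d['camera_from_world']).T)[...,:3]
E
python3 - <<'E'
from h import *
print(sensors.state())
for n in('top','side'):
    d=save(n,n+'0'); print(n,d['fx'],np.linalg.inv(d['camera_from_world'])[:3].round(3).tolist())
E
```

```text
pics
{'time_s': 0.0, 'qpos': array([1.16241418e+00, 3.14008290e-01, 4.50117383e-02, 1.30356908e+00,
       1.26238288e-05, 1.43120271e+00]), 'joint_velocities': array([ 0.00131371, -0.00147335, -0.00204452, -0.00066341, -0.00213448,
       -0.00110575]), 'joint_efforts': array([ 2.36261272e-03, -4.80629826e+01,  2.98529792e+01,  1.94323983e-02,
       -2.34285053e-04,  9.48151211e-06]), 'ee_pos': array([0.15250829, 0.55390736, 0.23041775]), 'ee_rot': array([-2.45439188e-04,  1.33990013e-01,  9.90982287e-01, -8.49946331e-04]), 'force': array([-0.07754248,  0.38299892,  1.22647226]), 'moment': array([-0.03513084,  0.01950813,  0.04108099]), 'opening': 0.08538123338112863}
top 605.652416068473 [[-0.003, -0.993, 0.121, 0.342], [-1.0, 0.002, -0.009, 0.043], [0.009, -0.121, -0.993, 1.72]]
side 543.9354517869529 [[0.852, -0.411, 0.325, 0.176], [-0.524, -0.648, 0.553, -0.61], [-0.016, -0.641, -0.767, 0.954]]
```

View pics/top0.png

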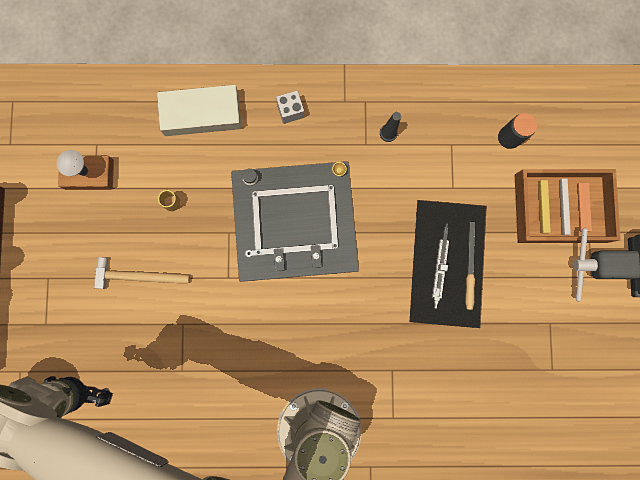

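View pics/side0.png

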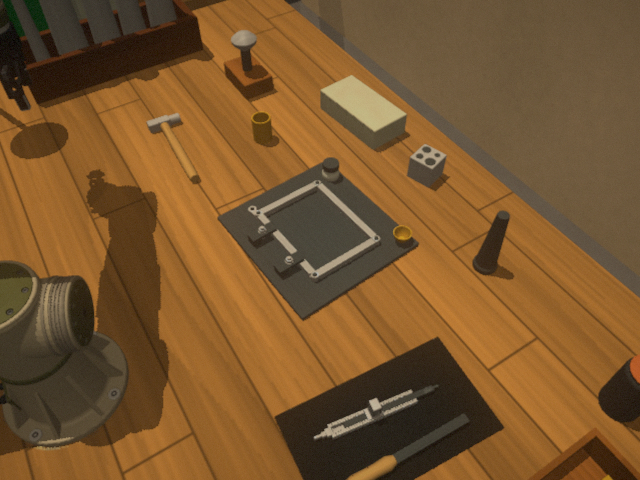

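The top view shows the frame around (294,220), with the ear at (249,253), and the rule on the mat around (441,265). The side view shows the rule's thumb block near (376,405). Next I'll get coarse positions.

```bash
python3 - <<'E'
from h import *
d=load('top0')
for n,u,v,z in [('ear',249,253,.026),('c_low right',335,245,.026),('far right',332,188,.026),('far left',252,195,.026),('rule tip up',446,225,.01),('rule tip dn',436,307,.01),('block',439,262,.04),('mat TL',417,201,.003),('mat TR',486,206,.003),('mat BL',410,321,.003),('mat BR',481,327,.003),('plate TL',232,171,.01),('TR',350,161,.01),('BL',239,281,.01),('BR',358,270,.01)]:
    print(n,ray(d,u,v,z).round(3))
w=viewer.get_image('wrist'); print(w['fx'],w['T_tool_cam'].round(3).tolist())
W=world(d); 
for u,v in [(441,265),(430,300),(300,230),(439,262)]: print(W[v,u].round(3))
E
```

```text
ear [0.489 0.194 0.026]
c_low right [ 0.511 -0.047  0.026]
far right [ 0.674 -0.04   0.026]
far left [0.654 0.187 0.026]
rule tip up [ 0.569 -0.365  0.01 ]
rule tip dn [ 0.337 -0.33   0.01 ]
block [ 0.461 -0.335  0.04 ]
mat TL [ 0.64  -0.285  0.003]
mat TR [ 0.625 -0.484  0.003]
mat BL [ 0.298 -0.257  0.003]
mat BR [ 0.281 -0.457  0.003]
plate TL [0.727 0.247 0.01 ]
TR [ 0.756 -0.093  0.01 ]
BL [0.411 0.223 0.01 ]
BR [ 0.441 -0.112  0.01 ]
421.1080239742 [[0.002, -0.965, -0.262, 0.067], [1.0, 0.001, 0.001, -0.0], [-0.001, -0.262, 0.965, -0.143], [0.0, 0.0, 0.0, 1.0]]
[ 0.452 -0.338  0.051]
[ 0.357 -0.317 -0.004]
[0.555 0.051 0.016]
[ 0.463 -0.342  0.013]
```

carry_out:
  series:
    - [[1,200,-240,0,0.13],[1,200,-240,0,0.13],[1,200,-240,0,0.13],[1,200,-240,0,0.13],[1,200,-240,0,0.13]]

```text
time_s: 0.78
ee_pos: [0.3534, 0.3124, 0.2305]
ee_rot: [-0.0, 0.069, 0.998, -0.001]
force: [1.1, 0.3, -0.4]
opening: 0.0855
```

carry_out:
  series:
    - [[1,200,-240,20,0.13],[1,200,-240,20,0.13],[1,200,-240,20,0.13],[1,200,-240,20,0.13],[1,200,-240,20,0.13]]

```text
time_s: 1.4
ee_pos: [0.5528, 0.0724, 0.2504]
ee_rot: [-0.0, 0.004, 1.0, -0.0]
force: [0.7, 1.2, 0.0]
opening: 0.0857
```

```bash
cat >> h.py <<'E'
from scipy.spatial.transform import Rotation as R
def wrist(out):
    s=sensors.state(); d=viewer.get_image('wrist'); cv2.imwrite('pics/'+out+'.png',d['image'])
    T=np.eye(4); q=s['ee_rot']; T[:3,:3]=R.from_quat(np.r_[q[1:],q[0]]).as_matrix(); T[:3,3]=s['ee_pos']
    d['camera_from_world']=np.linalg.inv(T@d['T_tool_cam']); np.savez('pics/'+out+'.npz',**{k:np.array(v) for k,v in d.items()})
    print('t',s['time_s'],'tcp',s['ee_pos'].round(4),'toolx yaw',np.degrees(np.arctan2(T[1,0],T[0,0])).round(2),'F',s['force'].round(2),'open',round(s['opening'],4)); return d
E
python3 - <<'E'
from h import *
d=wrist('w1')
E
```

```text
t 1.4 tcp [0.5528 0.0724 0.2504] toolx yaw 179.5 F [0.74 1.2  0.01] open 0.0857
```

View pics/w1.png

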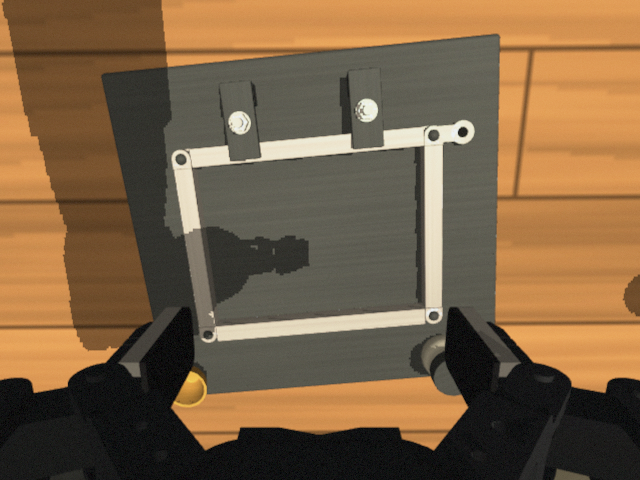

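The view shows the rivets at (181,159), (433,134), (209,335) and (433,316), with the ear at (462,132). The inner edges are visible. Next I'll refine the rivet centres.

```bash
cat >> h.py <<'E'
def blob(d,u,v,r=7,inv=True):
    g=cv2.cvtColor(d['image'],cv2.COLOR_BGR2GRAY).astype(float)[v-r:v+r+1,u-r:u+r+1]
    w=np.clip((np.percentile(g,70)-g),0,None); yy,xx=np.mgrid[-r:r+1,-r:r+1]; w[np.hypot(xx,yy)>r]=0; w[w<.4*w.max()]=0
    return u+(w*xx).sum()/w.sum(), v+(w*yy).sum()/w.sum()
def framefit(B,A,C,D):
    # rivets world xy: B,A clamped bar (-y,+y); C,D rail (-y,+y)
    ey=(A-B)/np.linalg.norm(A-B); ex=np.array([ey[1],-ey[0]])
    s=((C-B)@ey+(D-A)@ey)/2
    print('bar len',np.linalg.norm(A-B),'rail',np.linalg.norm(D-C),'side',np.linalg.norm(C-B),np.linalg.norm(D-A),'s',s,(C-B)@ey,(D-A)@ey,'yaw',np.degrees(np.arctan2(ex[1],ex[0])))
    m=(A+B)/2; h=s*150/166
    o=m+83*1e-3*ex
    f=lambda x,y:(o+x*ex+y*ey).round(4)
    P=dict(o=o.round(4),a=f(-.075,.1),b=f(-.075,-.1),c=f(.075,-.1+s*158/166),d=f(.075,.1+s*158/166),rail=f(.083,s)); print(P); return P
E
python3 - <<'E'
from h import *
d=load('w1'); d['image']=d['image']
P=[]
for u,v in [(181,159),(433,134),(209,335),(433,316)]:
    b=blob(d,u,v,6); P.append(ray(d,*b,.026)[:2]); print(np.round(b,2),P[-1].round(4))
framefit(*P)
W=world(d); print(W[145,300],W[230,300])
# bar inner edges along x at columns
E
```

```text
[180.5  159.07] [ 0.5105 -0.0463]
[433.02 134.8 ] [0.4919 0.169 ]
[207.73 333.89] [ 0.6756 -0.0355]
[433.26 315.41] [0.6579 0.1798]
bar len 0.21607821734949353 rail 0.21609731892431963 side 0.16549643502423142 0.16634128997498074 s -0.0035442852807233954 -0.003553009196827377 -0.0035355613646194137 yaw 4.947101007725862
{'o': array([0.5839, 0.0685]), 'a': array([0.5005, 0.1617]), 'b': array([ 0.5178, -0.0376]), 'c': array([ 0.6675, -0.028 ]), 'd': array([0.6503, 0.1713]), 'rail': array([0.6669, 0.0722])}
[0.49944714 0.05648037 0.02661383] [0.57789351 0.05419275 0.00858113]
```

carry_out:
  series:
    - [[1,-60,-210,-10,-0.05],[1,-60,-210,-10,-0.05],[1,-60,-210,-10,-0.05],[1,-60,-210,-10,-0.05]]

```text
time_s: 1.95
ee_pos: [0.4968, -0.1457, 0.2396]
ee_rot: [0.002, 0.033, 0.999, -0.003]
force: [0.0, -0.2, 0.3]
opening: 0.0847
```

carry_out:
  series:
    - [[1,-60,-200,-10,-0.05],[1,-60,-200,-10,-0.05],[1,-60,-200,-10,-0.05],[1,-60,-200,-10,-0.05]]

```text
time_s: 2.45
ee_pos: [0.4353, -0.3484, 0.2288]
ee_rot: [0.001, 0.06, 0.998, -0.003]
force: [-0.3, 0.3, 0.4]
opening: 0.0855
```

```bash
python3 - <<'E'
from h import *
d=wrist('w2')
E
```

```text
t 2.45 tcp [ 0.4353 -0.3484  0.2288] toolx yaw 173.12 F [-0.34  0.27  0.37] open 0.0855
```

View pics/w2.png

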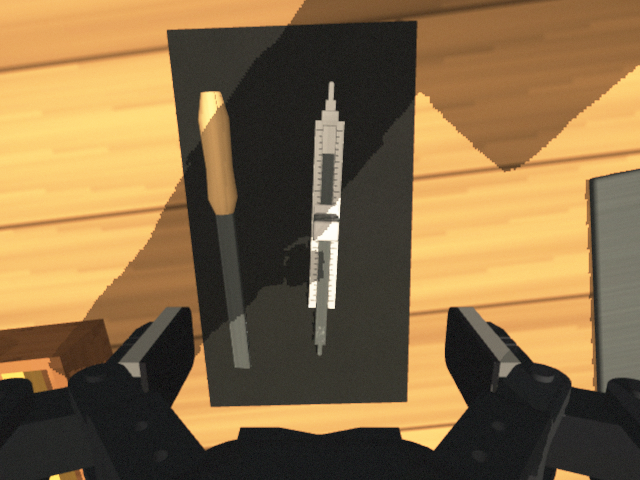

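The tips are at about (331,83) near the base and (320,354) at the far end. The block is around (325,225) and the channel spans v=122 to 307.

```bash
python3 - <<'E'
from h import *
d=load('w2'); W=world(d)
g=cv2.cvtColor(d['image'],cv2.COLOR_BGR2GRAY)
for n,u,v,z in [('near tip',331,82.,.01),('far tip',320,355,.01),('ch near',330,122,.015),('ch far',322,308,.015)]: print(n,ray(d,u,v,z).round(4))
n=ray(d,331,82,.01);f=ray(d,320,355,.01); print('len',np.linalg.norm(n-f),'yaw',np.degrees(np.arctan2(*(f-n)[[1,0]])))
m=(W[...,2]>.040)&(W[...,2]<.062); m[:150]=0;m[300:]=0; m[:,:280]=0;m[:,370:]=0
p=W[m]; print('block',m.sum(),p.min(0).round(4),p.max(0).round(4),np.median(p,0).round(4))
v,u=np.nonzero(m);print(u.min(),u.max(),v.min(),v.max(),(p[:,2]).round(3)[::10])
r=W[105:320,300:350].reshape(-1,3); r=r[(r[:,2]>.009)]; print(np.percentile(r[:,2],[10,50,90]))
# mat edges
mm=cv2.inRange(d['image'],(0,0,0),(60,60,60))
for u,v in [(168,31),(416,22),(407,401),(212,405)]: print(ray(d,u,v,.003).round(4))
E
```

```text
near tip [ 0.3348 -0.3278  0.01  ]
far tip [ 0.5782 -0.3656  0.01  ]
ch near [ 0.3655 -0.3322  0.015 ]
ch far [ 0.5276 -0.3577  0.015 ]
len 0.24630636702773587 yaw -8.822085673249088
block 602 [ 0.4366 -0.3562  0.0401] [ 0.456 -0.334  0.054] [ 0.445  -0.3452  0.0519]
313 339 217 240 [0.042 0.045 0.043 0.04  0.046 0.046 0.051 0.051 0.05  0.05  0.052 0.05
 0.052 0.052 0.053 0.052 0.05  0.052 0.053 0.052 0.052 0.052 0.051 0.052
 0.052 0.053 0.053 0.052 0.052 0.052 0.052 0.052 0.051 0.051 0.052 0.053
 0.053 0.052 0.052 0.052 0.05  0.051 0.053 0.053 0.053 0.052 0.053 0.053
 0.051 0.053 0.052 0.052 0.052 0.05  0.052 0.052 0.052 0.053 0.053 0.05
 0.05 ]
[0.01386259 0.0152138  0.05094997]
[ 0.2807 -0.4526  0.003 ]
[ 0.2977 -0.2557  0.003 ]
[ 0.6441 -0.2848  0.003 ]
[ 0.626  -0.4818  0.003 ]
```

```bash
python3 -c "
import cv2;i=cv2.imread('pics/w2.png')[60:380,270:380];i=cv2.resize(i,None,fx=1.8*2.5,fy=1.8,interpolation=2);i=cv2.imread('pics/w2.png')
a=cv2.resize(i[70:220,280:380],(400,600),interpolation=cv2.INTER_CUBIC);b=cv2.resize(i[210:360,280:380],(400,600),interpolation=cv2.INTER_CUBIC);cv2.imwrite('pics/w2c.png',cv2.hconcat([a,b]))"
```

```text
(no output)
```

View pics/w2c.png

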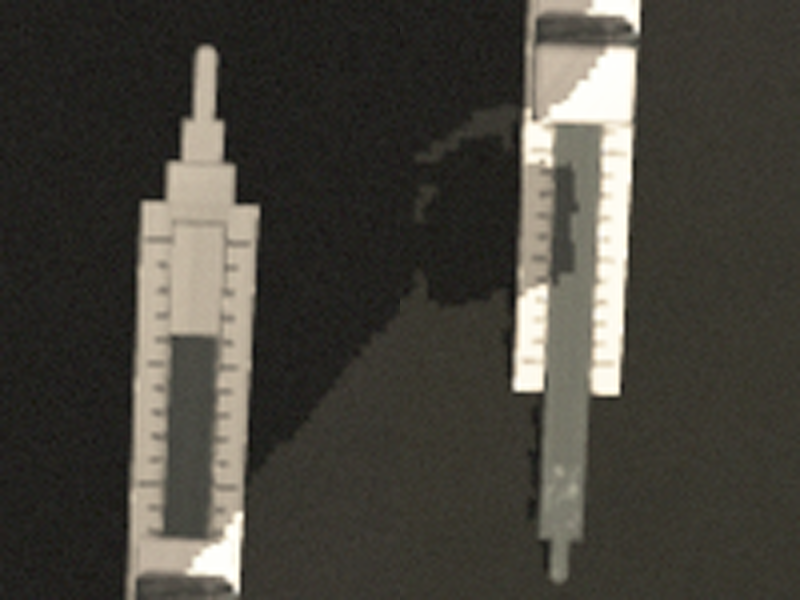

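The wide channel end with the fixed tip is nearest the base and the moving tip is at the far end. Rule yaw is about -8.8° and the reading about 21 mm, with the block at about (0.448, -0.345). I'll grasp it now.

carry_out:
  series:
    - [[0.6,12,3,-60,-0.033],[0.6,12,3,-120,-0.033],[0.6,12,3,-160,-0.033],[0.6,12.5,3.5,-185,-0.033],[0.6,12.5,3.5,-203,-0.033]]

```text
time_s: 3.12
ee_pos: [0.4469, -0.345, 0.0237]
ee_rot: [-0.0, 0.077, 0.997, -0.002]
force: [0.4, -0.2, -0.1]
opening: 0.0514
```

carry_out:
  series:
    - [[0.6,0,0,-1,0],[0,0,0,-1,0],[0,0,0,-1,0],[0,0,0,-1,0],[0,0,0,-1,0]]

```text
time_s: 3.75
ee_pos: [0.4476, -0.3456, 0.0238]
ee_rot: [0.001, 0.077, 0.997, -0.003]
force: [-0.5, 0.1, 5.8]
opening: 0.0187
```

```bash
python3 - <<'E'
from h import *
d=wrist('w3')
E
```

```text
t 3.75 tcp [ 0.4476 -0.3456  0.0238] toolx yaw 171.19 F [-0.54  0.06  5.76] open 0.0187
```

View pics/w3.png

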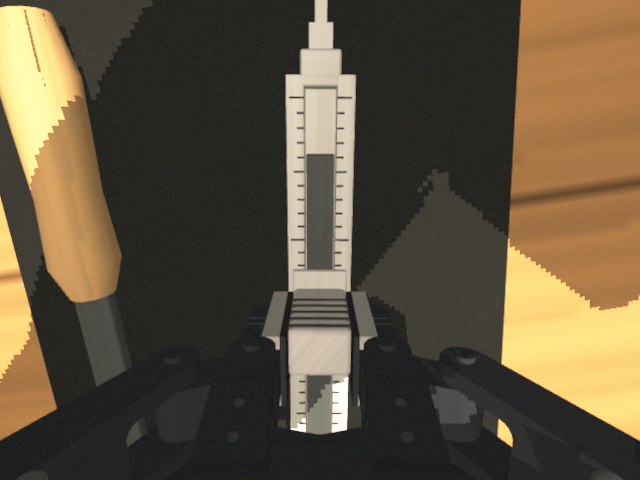

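Grasped, with the opening at 18.7 mm. Next I'll push the slide in to its stop, then lift.

carry_out:
  series:
    - [[0,-8,1.2,0,0],[0,-16,2.5,0,0],[0,-21,3.2,0,0],[0,-25,3.8,0,0],[0,-25,3.8,0,0]]

```text
time_s: 4.42
ee_pos: [0.422, -0.3418, 0.0239]
ee_rot: [0.001, 0.077, 0.997, -0.003]
force: [-1.3, -0.6, 1.2]
opening: 0.0191
```

carry_out:
  series:
    - [[0,0,0,20,0],[0,0,0,60,0],[0,0,0,80,0],[0,0,0,80,0]]

```text
time_s: 4.92
ee_pos: [0.4222, -0.342, 0.1044]
ee_rot: [0.001, 0.077, 0.997, -0.003]
force: [-0.2, -0.5, -6.3]
opening: 0.0187
```

```bash
python3 - <<'E'
from h import *
d=wrist('w4')
E
```

```text
t 4.925 tcp [ 0.4222 -0.342   0.1044] toolx yaw 171.17 F [-0.25 -0.46 -6.31] open 0.0187
```

View pics/w4.png

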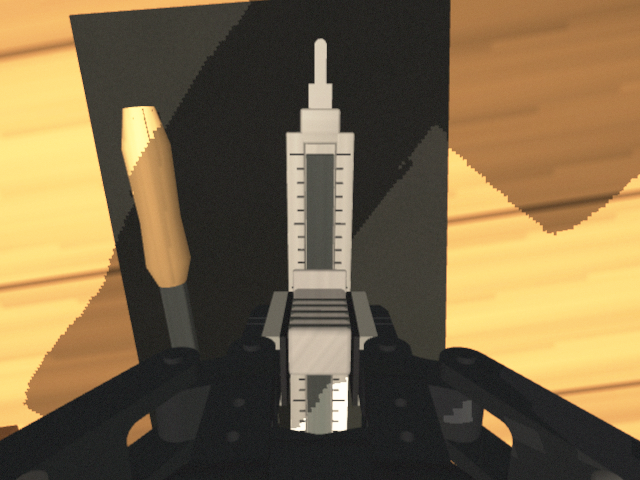

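Rule lifted; the fixed tip is at (320,39) and the slide is at its stop. Now the tip's offset from the TCP.

```bash
python3 - <<'E'
from h import *
d=load('w4')
t=np.array([.4222,-.342]); y=np.radians(171.17)
for u,v,dz in [(320,38.5,-.0138),(320,38.5,-.0118),(287,133,-.009),(353,133,-.009),(289,285,-.009),(351,285,-.009),(292,291,.0282),(348,291,.0282)]:
    p=ray(d,u,v,.1044+dz)[:2]-t
    print(u,v,'along tool x %.1f, y %.1f'%(1e3*(p@[np.cos(y),np.sin(y)]),1e3*(p@[np.sin(y),-np.cos(y)])))
E
```

```text
320 38.5 along tool x 96.3, y -0.0
320 38.5 along tool x 95.9, y -0.0
287 133 along tool x 65.2, y -11.5
353 133 along tool x 65.2, y 11.6
289 285 along tool x 8.6, y -11.8
351 285 along tool x 8.7, y 12.1
292 291 along tool x 21.1, y -7.9
348 291 along tool x 21.1, y 8.4
```

carry_out:
  series:
    - [[0,20,50,20,0],[0,40,105,30,-0.1],[0,60,160,30,-0.2],[0,75,212,30,-0.3],[0,75,212,30,-0.35]]

```text
time_s: 5.6
ee_pos: [0.4953, -0.1247, 0.1308]
ee_rot: [-0.003, 0.247, 0.969, -0.002]
force: [0.0, -1.1, -5.3]
opening: 0.0192
```

carry_out:
  series:
    - [[0,20,50,0,-0.1],[0,40,105,0,-0.2],[0,60,160,0,-0.3],[0,73,212,0,-0.345],[0,73,212,0,-0.345]]

```text
time_s: 6.22
ee_pos: [0.5672, 0.0911, 0.1281]
ee_rot: [-0.005, 0.407, 0.913, -0.002]
force: [-1.0, -0.8, -4.9]
opening: 0.0186
```

```bash
python3 - <<'E'
from h import *
d=wrist('w5')
for n,p in dict(b=(.5178,-.0376),a=(.5005,.1617)).items(): print(n,proj(d,np.r_[p,.026]))
E
```

```text
t 6.225 tcp [0.5672 0.0911 0.1281] toolx yaw 131.9 F [-1.01 -0.79 -4.85] open 0.0186
b [129.63011502 337.95000346]
a [316.6883107   71.94088799]
```

View pics/w5.png

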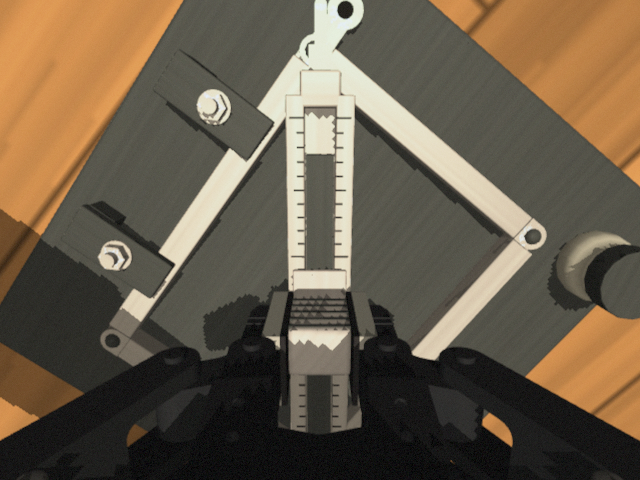

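The view shows the channel has crept out about 15 mm under acceleration: the shoulder went from v=133 to v=95. I'll measure it, lower gently, and push it in against corner a.

```bash
python3 - <<'E'
from h import *
d=load('w5')
t=np.array([.5672,.0911]); y=np.radians(131.9)
for u,v,dz in [(287,95,-.009),(353,95,-.009),(320,70.5,-.009)]:
    p=ray(d,u,v,.1281+dz)[:2]-t
    print(u,v,'along tool x %.1f, y %.1f'%(1e3*(p@[np.cos(y),np.sin(y)]),1e3*(p@[np.sin(y),-np.cos(y)])))
# corner check at rivet a, and D
for u,v in [(310,47),(533,237)]:
    print(ray(d,u,v,.026).round(4), 'expected rivets A(.4919,.169) D(.6579,.1798)')
E
```

```text
287 95 along tool x 77.6, y -11.6
353 95 along tool x 77.6, y 11.1
320 70.5 along tool x 85.4, y -0.3
[0.4895 0.1686 0.026 ] expected rivets A(.4919,.169) D(.6579,.1798)
[0.6585 0.1796 0.026 ] expected rivets A(.4919,.169) D(.6579,.1798)
```

carry_out:
  series:
    - [[0,4,-6,-5,-0.005],[0,8,-13,-20,-0.009],[0,9.5,-16,-40,-0.009],[0,9.5,-16,-60,-0.009],[0,9.5,-16,-75,-0.009]]

```text
time_s: 6.9
ee_pos: [0.5754, 0.0713, 0.0511]
ee_rot: [-0.006, 0.414, 0.91, -0.003]
force: [-0.3, -0.2, -5.4]
opening: 0.019
```

```bash
python3 - <<'E'
from h import *
d=wrist('w6')
E
```

```text
t 6.9 tcp [0.5754 0.0713 0.0511] toolx yaw 131.14 F [-0.3  -0.19 -5.42] open 0.019
```

View pics/w6.png

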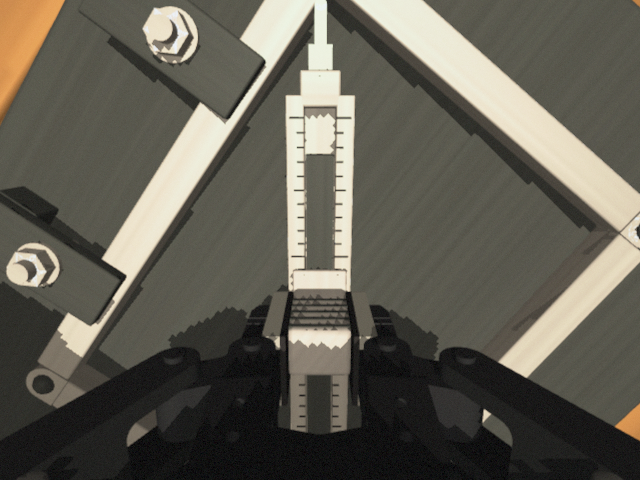

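carry_out:
  series:
    - [[0,1.4,3.8,0,0.004],[0,1.4,3.8,-5,0.004],[0,1.4,3.8,-12,0.004],[0,1.4,3.8,-18,0.004],[0,1.4,3.8,-19.5,0.004]]

```text
time_s: 7.58
ee_pos: [0.5765, 0.0751, 0.0309]
ee_rot: [-0.006, 0.412, 0.911, -0.003]
force: [-3.2, -1.6, 9.7]
opening: 0.0191
```

carry_out:
  series:
    - [[0,0,0,-0.5,0],[0,0,0,-1,0]]

```text
time_s: 7.82
ee_pos: [0.5769, 0.0747, 0.0309]
ee_rot: [-0.005, 0.412, 0.911, -0.004]
force: [-3.4, -2.0, 7.9]
opening: 0.0192
```

carry_out:
  series:
    - [[0,-2,2.3,0,0],[0,-4,4.6,0,0],[0,-6,6.8,0,0],[0,-8,9.1,0,0],[0,-8,9.1,0,0]]

```text
time_s: 8.45
ee_pos: [0.5688, 0.0844, 0.031]
ee_rot: [-0.006, 0.411, 0.911, -0.003]
force: [-0.4, 0.4, 0.6]
opening: 0.0191
```

```bash
python3 - <<'E'
from h import *
d=wrist('w7')
g=d['image'].astype(int)
print(np.array([g[v,295:312].mean() for v in range(60,150)]).round().astype(int).tolist())
E
```

```text
t 8.45 tcp [0.5688 0.0844 0.031 ] toolx yaw 131.42 F [-0.4   0.35  0.62] open 0.0191
[76, 74, 71, 67, 67, 68, 70, 71, 73, 74, 77, 77, 79, 82, 84, 85, 84, 85, 89, 105, 113, 113, 112, 112, 112, 112, 109, 107, 106, 105, 106, 108, 110, 113, 112, 111, 108, 108, 107, 108, 112, 114, 113, 109, 138, 168, 178, 180, 180, 179, 180, 180, 180, 179, 178, 178, 178, 178, 178, 178, 178, 178, 177, 176, 175, 174, 170, 172, 204, 225, 228, 228, 228, 228, 229, 229, 228, 221, 202, 184, 180, 184, 184, 189, 198, 206, 213, 219, 209, 168]
```

carry_out:
  series:
    - [[0,-2,2.3,0,0],[0,-4,4.6,0,0],[0,-6,6.8,0,0],[0,-6,6.8,0,0]]

```text
time_s: 9.0
ee_pos: [0.5642, 0.0902, 0.0311]
ee_rot: [-0.004, 0.412, 0.911, -0.004]
force: [4.8, -4.9, -4.2]
opening: 0.0191
```

```bash
python3 - <<'E'
from h import *
d=wrist('w8')
E
```

```text
t 9.0 tcp [0.5642 0.0902 0.0311] toolx yaw 131.38 F [ 4.8  -4.85 -4.19] open 0.0191
```

View pics/w8.png

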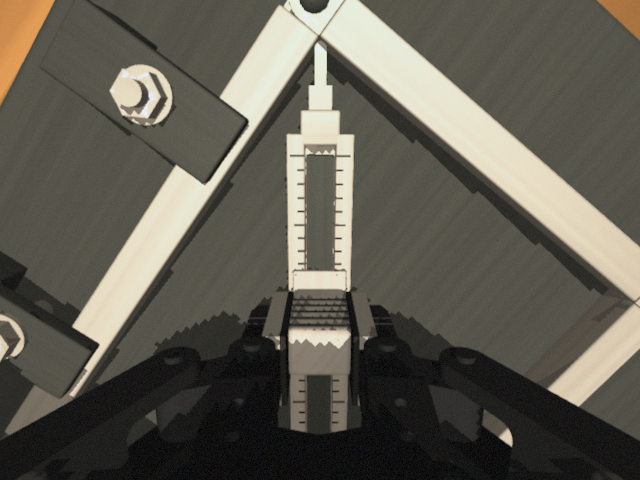

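Seated in corner a: about 7 N reaction, the slide at its stop, and the tip at the corner near (319,38). Now I'll draw the slide out towards c.

carry_out:
  series:
    - [[0,1.3,-1.5,-0.7,0],[0,4,-4.5,-0.7,0],[0,6.6,-7.5,-0.7,0],[0,9.3,-10.5,-0.7,0],[0,12,-13.5,-0.7,0]]

```text
time_s: 9.68
ee_pos: [0.5758, 0.0769, 0.0309]
ee_rot: [-0.004, 0.412, 0.911, -0.004]
force: [-2.0, -0.3, 6.6]
opening: 0.0187
```

carry_out:
  series:
    - [[0,1.3,-1.5,0,0],[0,2.6,-3,0,0],[0,4,-4.5,0,0],[0,4,-4.5,0,0]]

```text
time_s: 10.18
ee_pos: [0.5799, 0.0722, 0.0309]
ee_rot: [-0.004, 0.412, 0.911, -0.004]
force: [-1.8, -0.3, 3.5]
opening: 0.0189
```

```bash
python3 - <<'E'
from h import *
d=wrist('w9')
d0=load('w8')
for i in (load('w8'),d):
    g=i['image'].astype(int); print([v for v in range(60,260) if abs(g[v+1,300:340].mean()-g[v-1,300:340].mean())>40])
E
```

```text
t 10.175 tcp [0.5799 0.0722 0.0309] toolx yaw 131.38 F [-1.76 -0.27  3.54] open 0.0189
[85, 110, 111, 143, 144, 154, 155]
[70, 71, 72, 73, 76, 84, 153, 154, 155]
```

carry_out:
  series:
    - [[0,0.7,-0.8,0,0],[0,1.3,-1.5,0,0],[0,2.0,-2.3,0,0],[0,2.0,-2.3,0,0]]

```text
time_s: 10.72
ee_pos: [0.5816, 0.0703, 0.0309]
ee_rot: [-0.005, 0.412, 0.911, -0.003]
force: [-2.2, 3.1, 4.5]
opening: 0.019
```

carry_out:
  series:
    - [[0,0.7,-0.8,0,0],[0,1.0,-1.1,0,0],[0,1.0,-1.1,0,0]]

```text
time_s: 11.1
ee_pos: [0.5816, 0.0702, 0.0309]
ee_rot: [-0.006, 0.411, 0.912, -0.003]
force: [-4.9, 3.8, 5.8]
opening: 0.0185
```

```bash
python3 - <<'E'
from h import *
d=wrist('w10')
E
```

```text
t 11.1 tcp [0.5816 0.0702 0.0309] toolx yaw 131.43 F [-4.94  3.84  5.79] open 0.0185
```

```bash
python3 - <<'E'
from h import *
a=np.array([.5005,.1617])
for n in('w8','w10'):
    d=load(n); g=cv2.cvtColor(d['image'],cv2.COLOR_BGR2GRAY).astype(int)
    for c in (slice(289,299),slice(343,352)):
        pr=g[:,c].mean(1); df=pr[2:]-pr[:-2]; v=1+np.argmax(df[5:160])+5; p=ray(d,(c.start+c.stop)/2,v,.022)[:2]
        print(n,v,df[v-1].round(),'shoulder dist from a %.1f'%(1e3*np.linalg.norm(p-a)))
E
```

```text
w8 134 114.0 shoulder dist from a 32.3
w8 134 136.0 shoulder dist from a 32.6
w10 52 153.0 shoulder dist from a 32.2
w10 77 152.0 shoulder dist from a 39.9
```

Diagonal 1 is measured at a reading of about 26.5 mm, which is about 252.5 mm and matches vision. Now I'll retract the slide, lift and turn to diagonal b–d.

carry_out:
  series:
    - [[0,-3.3,3.8,0,0],[0,-7,8,0,0],[0,-11,12.5,0,0],[0,-15,17,0,0],[0,-16.5,18.8,0,0]]

```text
time_s: 11.78
ee_pos: [0.565, 0.0894, 0.031]
ee_rot: [-0.006, 0.411, 0.912, -0.003]
force: [-0.2, -1.4, 1.6]
opening: 0.019
```

carry_out:
  series:
    - [[0,1,-1.1,3,0],[0,2,-3,15,0],[0,3,-6,35,0],[0,4,-10,50,0],[0,5,-14,55,0.05]]

```text
time_s: 12.4
ee_pos: [0.5704, 0.075, 0.0874]
ee_rot: [-0.005, 0.388, 0.922, -0.003]
force: [0.7, -0.2, -4.2]
opening: 0.0185
```

carry_out:
  series:
    - [[0,1,-4,0,0.15],[0,2,-8,0,0.3],[0,3,-12,0,0.45],[0,4,-16,0,0.6],[0,5,-20,0,0.75]]

```text
time_s: 13.02
ee_pos: [0.575, 0.0547, 0.0876]
ee_rot: [-0.004, 0.021, 1.0, -0.004]
force: [0.5, 0.0, -5.4]
opening: 0.0188
```

carry_out:
  series:
    - [[0,0,0,0,0.15],[0,0,0,0,0.3],[0,0,0,0,0.45],[0,0,0,0,0.6],[0,0,0,0,0.75]]

```text
time_s: 13.65
ee_pos: [0.5746, 0.0544, 0.0877]
ee_rot: [-0.003, -0.349, 0.937, -0.005]
force: [-0.6, -0.6, -4.9]
opening: 0.0192
```

```bash
python3 - <<'E'
from h import *
d=wrist('w11')
g=cv2.cvtColor(d['image'],cv2.COLOR_BGR2GRAY).astype(int)
for c in (slice(289,299),slice(343,352)):
    pr=g[:,c].mean(1); df=pr[2:]-pr[:-2]; print(1+np.argsort(-df[:170])[:6],np.sort(-df[:170])[:6])
E
```

```text
t 13.65 tcp [0.5746 0.0544 0.0877] toolx yaw -139.12 F [-0.61 -0.61 -4.91] open 0.0192
[132 155 131 133 154  36] [-170.7 -138.  -115.4  -74.3  -48.2  -37. ]
[132 155 133 131 114 113] [-133.66666667 -123.11111111  -91.55555556  -56.22222222  -45.33333333
  -44.55555556]
```

carry_out:
  series:
    - [[0,0.8,-1.2,0,0.15],[0,0.8,-1.2,-5,0.292],[0,0.8,-1.2,-15,0.292],[0,0.8,-1.2,-24,0.292],[0,0.8,-1.2,-30,0.292]]

```text
time_s: 14.32
ee_pos: [0.5747, 0.0532, 0.0567]
ee_rot: [-0.003, -0.483, 0.876, -0.005]
force: [-0.2, 0.3, -4.8]
opening: 0.0188
```

```bash
python3 - <<'E'
from h import *
d=wrist('w12')
for n,p in dict(B=(.5105,-.0463),A=(.4919,.169),C=(.6756,-.0355),D=(.6579,.1798),b=(.5178,-.0376)).items(): print(n,proj(d,np.r_[p,.026]).round(1))
E
```

```text
t 14.325 tcp [0.5747 0.0532 0.0567] toolx yaw -122.24 F [-0.21  0.3  -4.82] open 0.0188
B [322.4 -16.3]
A [598.8 395. ]
C [  9.5 238.4]
D [312.9 554.7]
b [318.2  17.4]
```

View pics/w12.png

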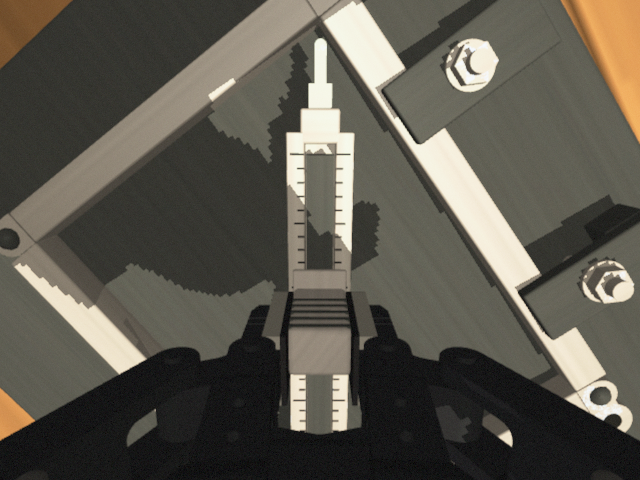

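Rivet C shows at (9,239), as predicted, so the rail hasn't moved. Corner b is at (320,17), directly ahead of the tip at (320,39). Lowering.

carry_out:
  series:
    - [[0,0.5,0,-8,-0.002],[0,0.5,0,-16,-0.002],[0,0.5,0,-22,-0.002],[0,0.5,0,-25.5,-0.002],[0,0.5,0,-26,-0.002]]

```text
time_s: 15.0
ee_pos: [0.5752, 0.0537, 0.0309]
ee_rot: [-0.002, -0.482, 0.876, -0.005]
force: [-2.4, 0.4, 3.5]
opening: 0.0188
```

carry_out:
  series:
    - [[0,-1.1,-1.7,0,0],[0,-2.1,-3.4,0,0],[0,-3.2,-5,0,0],[0,-4.3,-6.8,0,0],[0,-4.3,-6.8,0,0]]

```text
time_s: 15.62
ee_pos: [0.5712, 0.0466, 0.0311]
ee_rot: [-0.002, -0.482, 0.876, -0.005]
force: [1.1, 0.4, -0.5]
opening: 0.0189
```

carry_out:
  series:
    - [[0,-1,-1.6,0,0],[0,-1.9,-3,0,0],[0,-2.3,-3.6,-0.2,0],[0,-2.5,-4,-0.2,0],[0,-2.5,-4,-0.2,0]]

```text
time_s: 16.25
ee_pos: [0.5692, 0.0427, 0.031]
ee_rot: [-0.001, -0.482, 0.876, -0.005]
force: [3.3, 2.8, -0.5]
opening: 0.0193
```

carry_out:
  series:
    - [[0,1,1.6,-0.5,0],[0,3,4.7,-0.5,0],[0,5.3,8.4,-0.5,0],[0,7.5,11.8,-0.5,0],[0,9.6,15.2,-0.5,0]]

```text
time_s: 16.88
ee_pos: [0.5791, 0.0581, 0.0309]
ee_rot: [-0.001, -0.482, 0.876, -0.006]
force: [-0.7, -1.1, 5.9]
opening: 0.0188
```

carry_out:
  series:
    - [[0,0.5,0.8,0,0],[0,1.1,1.7,0,0],[0,1.6,2.5,0,0],[0,2.0,3.2,0,0],[0,2.0,3.2,0,0]]

```text
time_s: 17.5
ee_pos: [0.5804, 0.0603, 0.0309]
ee_rot: [-0.002, -0.482, 0.876, -0.006]
force: [-2.1, -4.7, 5.1]
opening: 0.0187
```

carry_out:
  series:
    - [[0,0.4,0.6,0,0],[0,0.6,0.9,0,0],[0,0.6,0.9,0,0]]

```text
time_s: 17.88
ee_pos: [0.5805, 0.0604, 0.0309]
ee_rot: [-0.003, -0.482, 0.876, -0.007]
force: [-2.5, -3.8, 5.8]
opening: 0.0188
```

```bash
python3 - <<'E'
from h import *
d=wrist('w13'); b=np.array([.5178,-.0376])
g=cv2.cvtColor(d['image'],cv2.COLOR_BGR2GRAY).astype(int)
for c in (slice(289,299),slice(343,352)):
    pr=g[:,c].mean(1); df=pr[2:]-pr[:-2]
    for v in 1+np.argsort(-df[:170])[:5]: print(c.start,v,df[v-1].round(),'dist b %.1f'%(1e3*np.linalg.norm(ray(d,(c.start+c.stop)/2,v,.022)[:2]-b)))
E
```

```text
t 17.875 tcp [0.5805 0.0604 0.0309] toolx yaw -122.39 F [-2.49 -3.82  5.78] open 0.0188
289 94 186.0 dist b 39.2
289 70 176.0 dist b 31.7
289 69 98.0 dist b 31.4
289 168 91.0 dist b 63.9
289 71 83.0 dist b 32.0
343 94 152.0 dist b 39.3
343 70 144.0 dist b 31.9
343 71 80.0 dist b 32.2
343 69 72.0 dist b 31.6
343 168 50.0 dist b 64.0
```

Both diagonals are measured: 26.5 against 20.9 mm, so the rail is off by about -3.7 mm, and vision gives -3.5. Next I'll retract the slide and take the rule back to the mat.

carry_out:
  series:
    - [[0,-2,-3.2,0,0],[0,-4.5,-7.1,0,0],[0,-7,-11,0,0],[0,-9.5,-15,0,0],[0,-10.5,-16.5,0,0]]

```text
time_s: 18.55
ee_pos: [0.5699, 0.0436, 0.0309]
ee_rot: [-0.003, -0.482, 0.876, -0.007]
force: [0.8, 0.5, 3.3]
opening: 0.0193
```

carry_out:
  series:
    - [[0,0.6,0.9,3,0],[0,0.6,0.9,18,0],[0,0.6,0.9,45,0],[0,0,0,70,0],[0,-3,-10,80,-0.05]]

```text
time_s: 19.18
ee_pos: [0.5672, 0.0336, 0.1126]
ee_rot: [-0.003, -0.459, 0.888, -0.007]
force: [0.5, -1.0, -4.9]
opening: 0.019
```

carry_out:
  series:
    - [[0,-6,-20,0,-0.15],[0,-15,-46,0,-0.3],[0,-26,-80,0,-0.45],[0,-38,-115,0,-0.6],[0,-50,-150,0,-0.75]]

```text
time_s: 19.8
ee_pos: [0.5154, -0.1177, 0.1119]
ee_rot: [-0.006, -0.098, 0.995, -0.005]
force: [0.4, -0.1, -4.7]
opening: 0.0187
```

carry_out:
  series:
    - [[0,-12,-36,0,-0.12],[0,-24,-72,0,-0.24],[0,-36,-108,0,-0.34],[0,-48,-142,0,-0.36],[0,-56,-168,0,-0.36]]

```text
time_s: 20.42
ee_pos: [0.4574, -0.287, 0.1112]
ee_rot: [-0.008, 0.083, 0.996, -0.004]
force: [0.4, -0.3, -4.2]
opening: 0.0189
```

```bash
python3 - <<'E'
from h import *
d=wrist('w14')
g=cv2.cvtColor(d['image'],cv2.COLOR_BGR2GRAY).astype(int)
for c in (slice(289,299),slice(343,352)):
    pr=g[:,c].mean(1); df=pr[2:]-pr[:-2]; print(1+np.argsort(-df[:170])[:6])
for n,p in dict(nl=(.2977,-.2557),fl=(.6441,-.2848),nr=(.2807,-.4526)).items(): print(n,proj(d,np.r_[p,.003]).round(1))
E
```

```text
t 20.425 tcp [ 0.4574 -0.287   0.1112] toolx yaw 170.43 F [ 0.36 -0.27 -4.2 ] open 0.0189
[156 133 134 132 157 135]
[156 134 157 135 133 158]
nl [329.7 -58.2]
fl [365.8 488.9]
nr [-38.4 -23.5]
```

carry_out:
  series:
    - [[0,-6,-25,0,0.01],[0,-12,-45,-5,0.013],[0,-14.5,-55,-25,0.013],[0,-14.5,-55,-50,0.013],[0,-14.5,-55,-70,0.013]]

```text
time_s: 21.1
ee_pos: [0.4413, -0.3448, 0.0396]
ee_rot: [-0.009, 0.079, 0.997, -0.005]
force: [-0.3, -0.4, -5.0]
opening: 0.0191
```

carry_out:
  series:
    - [[0,0,0,-10,0],[0,0,0,-15,0],[0,0,0,-16.8,0],[0,0,0,-17,0]]

```text
time_s: 21.6
ee_pos: [0.4424, -0.3451, 0.0239]
ee_rot: [-0.008, 0.078, 0.997, -0.005]
force: [-0.1, 2.9, 3.3]
opening: 0.0188
```

carry_out:
  series:
    - [[0.5,0,0,0,0],[0.5,0,0,0,0],[0.5,0,0,5,0],[0.5,0,0,40,0],[0.5,-4,0,100,0]]

```text
time_s: 22.22
ee_pos: [0.4371, -0.3439, 0.1231]
ee_rot: [-0.01, 0.078, 0.997, -0.003]
force: [2.0, -0.9, 0.5]
opening: 0.0431
```

carry_out:
  series:
    - [[0.5,0,0,50,0],[0.5,0,0,90,0],[0.5,0,0,100,0]]

```text
time_s: 22.6
ee_pos: [0.4381, -0.3452, 0.2266]
ee_rot: [-0.008, 0.079, 0.997, -0.005]
force: [0.9, 0.0, -0.4]
opening: 0.0427
```

```bash
python3 - <<'E'
from h import *
d=wrist('w15'); W=world(d)
m=(W[...,2]>.009)&(W[...,2]<.07)&(abs(W[...,1]+.345)<.05)&(W[...,0]<.62)&(W[...,0]>.3); m[:,:230]=0; m[400:]=0
for lo in (.011,.040):
    p=W[m&(W[...,2]>lo)]; print(lo,len(p),p.min(0).round(3),p.max(0).round(3))
for x in np.arange(.34,.6,.03):
    p=W[m&(abs(W[...,0]-x)<.003)]
    if len(p): print(x.round(2),np.median(p,0).round(4))
i=d['image'].copy(); cv2.imwrite('pics/w15.png',i)
E
```

```text
t 22.6 tcp [ 0.4381 -0.3452  0.2266] toolx yaw 170.98 F [ 0.9   0.03 -0.4 ] open 0.0427
0.011 5495 [ 0.346 -0.371  0.011] [ 0.57  -0.323  0.054]
0.04 603 [ 0.432 -0.356  0.04 ] [ 0.451 -0.333  0.054]
0.37 [ 0.3701 -0.334   0.0152]
0.4 [ 0.4    -0.3381  0.0149]
0.43 [ 0.4307 -0.3458  0.0184]
0.46 [ 0.4604 -0.3492  0.0148]
0.49 [ 0.49   -0.3529  0.0149]
0.52 [ 0.5202 -0.3571  0.0149]
0.55 [ 0.5504 -0.3618  0.0144]
```

View pics/w15.png

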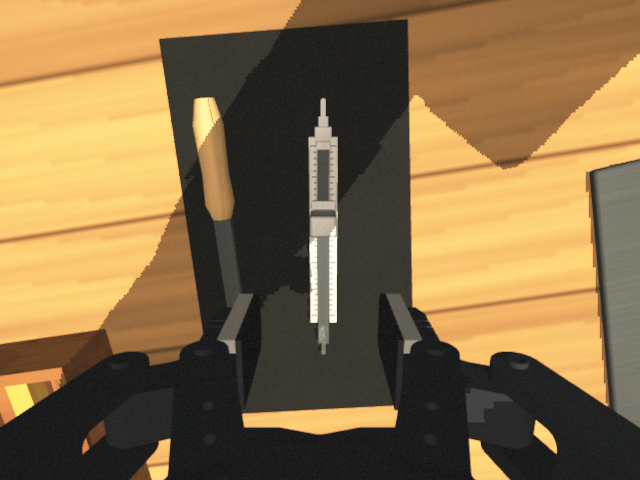

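The rule lies flat on the mat (channel top at z = 15 mm), tips at (323,100) and (323,352), with the file where it was. Next I'll re-measure the frame.

carry_out:
  series:
    - [[0,58,210,20,0.12],[0,58,210,20,0.12],[0,58,210,20,0.12],[0,58,210,20,0.12],[0,58,210,20,0.12]]

```text
time_s: 23.28
ee_pos: [0.4958, -0.1327, 0.2449]
ee_rot: [-0.009, 0.017, 1.0, -0.005]
force: [-0.6, -0.0, -0.0]
opening: 0.0004
```

carry_out:
  series:
    - [[0,58,208,5,0.12],[0,58,208,5,0.12],[0,58,208,5,0.12],[0,58,208,5,0.12],[0,58,208,5,0.12]]

```text
time_s: 23.9
ee_pos: [0.5537, 0.0761, 0.2482]
ee_rot: [-0.01, -0.045, 0.999, -0.006]
force: [0.5, 0.0, -0.6]
opening: -0.0001
```

```bash
cat >> h.py <<'E'
def measure(out):
    d=wrist(out); P=[]
    for p in [(.5105,-.0463),(.4919,.169),(.6756,-.0355),(.6579,.1798)]:
        q=proj(d,np.r_[p,.026])
        for _ in range(4): q=blob(d,int(round(q[0])),int(round(q[1])),6)
        P.append(ray(d,*q,.026)[:2]); print(np.round(q,1),P[-1].round(4))
    return framefit(*P)
E
python3 -c "
from h import *
measure('w16')"
```

```text
t 23.9 tcp [0.5537 0.0761 0.2482] toolx yaw -174.9 F [ 0.5   0.03 -0.59] open -0.0001
[183.3 149.2] [ 0.5105 -0.0463]
[437.4 150.7] [0.492 0.169]
[192.5 328.6] [ 0.6763 -0.0356]
[420.8 330.8] [0.6579 0.1798]
bar len 0.21606607654245427 rail 0.21611362997243963 side 0.1661921497538657 0.16625969478767974 s -0.0034424111453663724 -0.0034661824253457763 -0.0034186398653869685 yaw 4.901761195625671
{'o': array([0.584 , 0.0684]), 'a': array([0.5007, 0.1617]), 'b': array([ 0.5178, -0.0376]), 'c': array([ 0.6675, -0.0281]), 'd': array([0.6504, 0.1712]), 'rail': array([0.667 , 0.0721])}
```

carry_out:
  series:
    - [[0,40,30,-20,0],[0,79,60,-70,0],[0,79,60,-130,0],[0,79,60,-185,0],[0,79,60,-215,0]]

```text
time_s: 24.58
ee_pos: [0.6296, 0.1321, 0.0285]
ee_rot: [-0.013, -0.042, 0.999, -0.006]
force: [0.7, -0.3, 0.3]
opening: 0.0003
```

carry_out:
  series:
    - [[0,0,0,-14,0],[0,0,0,-14,0],[0,-0.3,4,-14,0],[0,-0.7,8,-14,0],[0,-0.7,8,-14,0]]

```text
time_s: 25.2
ee_pos: [0.6295, 0.1408, 0.0158]
ee_rot: [-0.012, -0.043, 0.999, -0.006]
force: [0.3, -0.1, -0.5]
opening: -0.0003
```

carry_out:
  series:
    - [[0,-0.2,2,0,0],[0,-0.4,4,0,0],[0,-0.5,6,0,0],[0,-0.7,8,0,0],[0,-0.7,8,0,0]]

```text
time_s: 25.82
ee_pos: [0.6287, 0.149, 0.0156]
ee_rot: [-0.012, -0.043, 0.999, -0.006]
force: [0.3, -0.4, 0.2]
opening: 0.0001
```

carry_out:
  series:
    - [[0,-0.2,2,0,0],[0,-0.3,4,0,0],[0,-0.3,4,0,0]]

```text
time_s: 26.2
ee_pos: [0.6284, 0.1531, 0.0156]
ee_rot: [-0.012, -0.043, 0.999, -0.006]
force: [-0.2, 1.3, 0.1]
opening: -0.0
```

carry_out:
  series:
    - [[0,-0.1,1,0,0],[0,-0.2,2,0,0],[0,-0.2,2,0,0]]

```text
time_s: 26.58
ee_pos: [0.6282, 0.1552, 0.0156]
ee_rot: [-0.012, -0.043, 0.999, -0.006]
force: [-0.4, -0.5, -0.4]
opening: 0.0002
```

carry_out:
  series:
    - [[0,-0.1,1,0,0],[0,-0.2,2,0,0],[0,-0.2,2,0,0]]

```text
time_s: 26.95
ee_pos: [0.6281, 0.1565, 0.0156]
ee_rot: [-0.012, -0.043, 0.999, -0.007]
force: [0.3, -4.4, 0.8]
opening: -0.0001
```

carry_out:
  series:
    - [[0,-0.1,1,0,0],[0,-0.2,2,0,0],[0,-0.2,2,0,0]]

```text
time_s: 27.32
ee_pos: [0.6281, 0.1567, 0.0156]
ee_rot: [-0.012, -0.042, 0.999, -0.009]
force: [1.1, -8.3, 0.8]
opening: -0.0
```

carry_out:
  series:
    - [[0,-0.2,2,0,0],[0,-0.3,3,0,0],[0,-0.4,4,0,0],[0,-0.4,4,0,0]]

```text
time_s: 27.82
ee_pos: [0.628, 0.157, 0.0156]
ee_rot: [-0.012, -0.041, 0.999, -0.012]
force: [0.5, -13.3, 0.7]
opening: -0.0002
```

carry_out:
  series:
    - [[0,-0.3,4,0,0],[0,-0.4,5,0,0],[0,-0.5,6,0,0],[0,-0.5,6,0,0]]

```text
time_s: 28.32
ee_pos: [0.6279, 0.159, 0.0157]
ee_rot: [-0.012, -0.039, 0.999, -0.016]
force: [1.2, -14.2, 0.8]
opening: -0.0002
```

carry_out:
  series:
    - [[0,0,-8,0,0],[0,0,-12,20,0],[0,-30,-40,80,0],[0,-60,-70,140,0],[0,-75,-83,200,0]]

```text
time_s: 28.95
ee_pos: [0.5572, 0.0813, 0.1972]
ee_rot: [-0.013, -0.04, 0.999, -0.015]
force: [0.5, -0.2, 0.4]
opening: 0.0
```

carry_out:
  series:
    - [[0,0,0,35,0],[0,0,0,35,0]]

```text
time_s: 29.2
ee_pos: [0.559, 0.0818, 0.2362]
ee_rot: [-0.009, -0.04, 0.999, -0.014]
force: [0.1, -0.2, -0.3]
opening: -0.0001
```

```bash
python3 -c "
from h import *
measure('w17')"
```

```text
t 29.2 tcp [0.559  0.0818 0.2362] toolx yaw -175.48 F [ 0.06 -0.19 -0.25] open -0.0001
[175.8 143.8] [ 0.5105 -0.0467]
[439.2 142.9] [0.4921 0.1688]
[191.  328.8] [ 0.6762 -0.033 ]
[426.5 330.7] [0.6578 0.1822]
bar len 0.21628068061428554 rail 0.21601967626325005 side 0.16624070889835096 0.16619454615566617 s -0.0005655713926785092 -0.00043506665511437845 -0.0006960761302426399 yaw 4.869998728240782
{'o': array([0.584 , 0.0681]), 'a': array([0.5008, 0.1614]), 'b': array([ 0.5178, -0.0379]), 'c': array([ 0.6673, -0.0257]), 'd': array([0.6503, 0.1736]), 'rail': array([0.6667, 0.0746])}
```

The rail is now at -0.6 mm, so the diagonals differ by about 0.8 mm. Last I'll check the bystanders against the first top view, then hand in.

```bash
python3 - <<'E'
from h import *
from rig import job_done
a=load('top0')['image']; b=save('top','top9')['image']
for n,(u,v) in dict(hammer=(100,272),tube=(167,199),file=(470,290),jar=(250,177),pot=(340,169)).items():
    t=a[v-12:v+13,u-12:u+13]; r=cv2.matchTemplate(b[v-22:v+23,u-22:u+23],t,cv2.TM_CCOEFF_NORMED); _,m,_,l=cv2.minMaxLoc(r); print(n,round(m,2),l[0]-10,l[1]-10)
s=sensors.state(); print(s['time_s'],s['ee_pos'],s['force'])
print(job_done())
E
```

```text
hammer 1.0 0 0
tube 1.0 0 0
file 0.95 1 -1
jar 0.16 -10 1
pot 0.89 0 0
29.3 [0.55731165 0.08181017 0.23221078] [-0.74422751 -0.13503771  0.59731048]
the job is handed in; nothing more can be done
None
```

I measured both diagonals, laid the rule back on the mat, racked the free rail close to square, and handed the job in at 29.3 s of the 72 s allowed.

- **Diagonal from the ear corner (a–c):** the rule was seated in both corners with about 6 N of contact force. The slide reading was about 26.5 mm.
- **Other diagonal (b–d):** seated the same way with about 5 N. The reading was about 20.9 mm. The difference puts the rail about 3.7 mm off square; the camera gave 3.4–3.5 mm.
- **Rule:** it lies flat on the mat with both tips over it, and the gripper has let go. Part-way to the frame the slide had crept out about 12 mm. I pushed it back in before the first measurement.
- **Rail:** I pushed the +y side bar from inside with about 14 N. One wrist picture afterwards put the rail at -0.6 mm, so the diagonals should agree to about 1 mm. I did not re-measure them with the rule.
- **Other things on the bench:** in the last top view the hammer, tube and rivet pot matched their starting places. The file read as 1 pixel (about 3 mm) off, which is within matching error.
- **Failed check:** the flux jar gave no usable match in that view (score 0.16), probably because the arm was over it. Its place is not confirmed, but I felt no contact near it.

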